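Shut and bolt the hood of a safety-test box

ROBOT

A 6-joint arm with a two-finger parallel gripper is mounted at the origin on the work surface; the furniture and walls round the work are solid. World frame = base frame: x ahead of the robot, y to its left, z up, the work surface at z = 0. Lengths are in m, angles in rad, forces in N, time in s.
With the tool pointing down it reaches from about 0.375 to 0.925 m from the base axis. Payload 5.7 kg.
Tool frame: the origin (TCP) lies at the very end of the fingers, on their centre line; the grasp point (between the pads) lies 19 mm behind it (arm.tcp_to_grasp is the z of the grasp point in the tool frame, in m); z points along the fingers, y is the direction in which the jaws open and shut (so a half turn about z gives the same grasp; the last joint's range is limited). The gripper opens to 88 mm and grips with 3 to 60 N. Pads are 20 mm wide; open, the fingers measure 115 mm over their backs; the gripper's body (75 mm by 178 mm) begins 61 mm behind the grasp point.
Start: joints at [-1.446, 0.359, 1.51, -0, 1.272, -0.115], TCP at [0.142, -0.583, 0.223] pointing down, gripper open.
Joint ranges: [-2.97, 2.97], [-1.01, 2.36], [0.21, 2.38], [-0.96, 4.11], [0.2, 2.71], [-2.98, 2.98]. Speed limits (rad/s): [2.39, 2.39, 3.14, 3.14, 3.14, 3.14].

INTERFACE

Orientations are given as a unit quaternion [x, y, z, w].
In Python, from station import arm gives the robot as it stands.
- The arm moves only by the tool move_arm, never from a script. Its argument "rows" is a list of rows, each a list of 5 numbers: the shift along the world's x, y, z in cm, then the turn about the world's z in rad, then the finger opening in cm, from 0 to 8.78. In form: [[tx, ty, tz, spin, jaw], ...]. A call has 1 to 12 rows; each row shifts and turns the pose as measured when the row begins; what a row does not reach is not made up. A row lasts 1/8 s, in which the tool goes at most 62.5 mm and 10.7 degrees, less where a joint would pass 70% of its speed; a pose out of reach is approached as far as the arm can. A call with a gripper value outside its range is refused whole. The fingers move at their own pace and stop on an object; "grip_force" is the grip in N (left out, the last holds). Time passes only in rows, so rows that do not move let the fingers close. It gives the time, the measured TCP pose, the force and the opening at its end, in the units of the state.
- arm.state(): the state, without advancing time (a new reading comes with each control period).
- arm.capture(name): name is "scene" or "top" or "wrist"; returns a dict with "color" (384x512x3 uint8, blue, green, red), "camera_matrix" (3x3 intrinsics, pixels), "k1" (the pictures are not rectified: a ray, as slopes to the right and down, at radius r is drawn at 1 + k1 r^2 times it, then the intrinsics apply), "extrinsics" (4x4, takes a point from camera to world coordinates). Camera axes: x right, y down, z forward; pixel columns grow to the right and rows downward; lengths in m; the calibration is good to about 2 mm. A picture is of the moment at which its call begins. There is no depth.
- arm.finish_job(): hands the job in, once; it reports no verdict.
The state is a dict: "clock": time; "joint_positions": joint angles; "joint_vel": joint speeds; "joint_torque": joint torques, N m; "eef_pos": TCP position; "eef_rot": TCP orientation; "force": force on the tool from outside, world axes, zero at the start; "moment": the same for the moment, N m; "grip_width": opening from 0.0 (shut) to 1.0 (fully open).
Only numpy, scipy, OpenCV 4.12 (cv2) and the standard library are available. Lean on these libraries where they do the work, as an engineer would, in place of code of your own. Each camera call takes 0.05 s, during which the arm holds its last target.

TASK

A circuit board waits in the test box and its clear hood stands ajar. Push the hood down until it is fully shut, then lock it: hold the orange spring catch down with one fingertip while the other fingertip pushes the black lug of the bolt all the way to its locked end, through the eye on the hood, and let go so that the catch springs back up behind the bolt. Push only; do not swing the hood wide open, and leave the other things on the bench where they are.

Things in the scene. Friction and masses are not known exactly. Their poses are not given: they have to be found in the camera images.
- tester: Grey safety-test box fixed to the bench, 220 (x) x 170 (y) x 38 mm without hood. Origin: midway across its underside; front face at own x = -115 mm. Own x points to the rear, away from the robot; own y along the bolt's travel to its locked end (robot's left); z up. The clear hood stands on the rear part (own x -20 to +93 mm), bolt and orange catch on the open front deck. 'Own' positions below are in this frame.
- hood (a joint): Hinge of the clear hood (160 mm wide), rad: 0 = fully shut, grows as its front edge rises. Hinge line along own y at own x = +96, z = 44 mm. Starts 0.15 to 0.32 ajar and stays where it is left; 2 to 5 N down on its pad moves it. A steel eye on its front face (own y 46 to 60 mm) comes down into the bolt's path; a bolt thrown too early keeps the hood from shutting.
- hood_pad (a point): Middle of the top face of the black rubber push pad (22 mm along own x, 70 mm along own y) on the hood's front top edge; moves with the hood. With the hood shut it is at own (-6, 0, 87.5) mm and is the highest part of the box.
- catch (a joint): Travel of the orange spring catch, m: 0 = up, grows as it is pressed straight down; hard stop at 0.010. Spring: about 2.5 N to start, 4.5 N at 0.006, 6 N at the stop. Its tooth stands in a notch of the bolt and blocks it both ways; the bolt is free only with the catch pressed over 0.0055 (aim for 0.007 to 0.009). Let go, it springs up to 0 with the bolt at either end, but only to about 0.005 in between.
- catch_top (a point): Middle of the flat top of the orange catch, 24 mm (own x) x 96 mm (own y, parallel to the bolt's travel), at own (-92, -25, 68) mm when up, sinking with it. A fingertip may press anywhere along it and slide along it while pressing. It stands in a black frame 46 mm high.
- bolt (a joint): Travel of the steel bolt, m: 0 = withdrawn (start), 0.030 = fully locked; hard stops at both ends. It slides along the box's own +y, takes about 2 N to push once the catch is down, and stays where it is left. While the catch is up it moves no more than 2 mm.
- bolt_lug (a point): Middle of the top of the bolt's black ribbed lug, 22 mm (own x) x 10 mm (own y), from z = 48 to 78 mm; at own (-45, -25, 78) mm with the bolt withdrawn, moving with it. Push its own -y face to lock. The middle lines of lug and catch lie 47 mm apart in own x. But for catch and hood nothing near is over 56 mm high; the shut hood's front face (up to 88 mm high) is 25 mm behind its middle line.
- led_cup: Bystander: loose black plastic cup of red parts, 96 mm across, 72 mm high; origin at the centre of its underside.
- screwdriver: Bystander: loose small screwdriver with a red handle, 178 mm long, lying, 23 mm high; origin under its middle.
- tape_roll: Bystander: loose roll of blue tape lying flat, 100 mm across, 19 mm high; origin at the centre of its underside.
- solder_spool: Bystander: loose spool with black flanges, 59 x 72 mm, 41 mm high; origin at the centre of its underside.

How it is judged:
By the outcome, as a careful person would: the job done as asked, in the order asked, and still so for the second after the job is handed in, with the robot touching nothing.
It also fails if it takes over 40 s, if anything falls off the work surface, if the arm or the gripper's body presses on something with over 40 N, if the wrist force passes 120 N, or if a joint passes its speed limit or range.

## Working session

There is one attempt and no reset: what is moved stays moved. The work goes in short steps, Python scripts to look and compute and a tool call to move; the robot and the scene stay as the last step left them, time stands still between calls to the robot, and variables do not carry over. Pictures are saved under pics/ and viewed, and the job is handed in when it is done.

Besides the shell and the picture viewer there is one more tool, called by a JSON object that holds its "fn" and its "kwargs". move_arm: Moves the arm, as the interface text tells. Its arguments: {"type":"object","properties":{"rows":{"type":"array","items":{"type":"array","items":{"type":"number"}}},"grip_force":{"type":"number"}},"required":["rows"]}

```bash
mkdir -p pics; ls; python3 - <<'E'
from station import arm
import cv2
s=arm.state();print({k:s[k] for k in('clock','eef_pos','eef_rot','force','grip_width')})
for n in('scene','top','wrist'):
    c=arm.capture(n);cv2.imwrite(f'pics/{n}0.png',c['color']);print(n,c['camera_matrix'].tolist(),c['k1'],c['extrinsics'].round(4).tolist())
E
```

```text
pics
{'clock': 0.0, 'eef_pos': array([ 0.14241197, -0.58215248,  0.22181662]), 'eef_rot': array([ 9.92819261e-01,  1.19620584e-01,  5.74716033e-06, -9.11160373e-04]), 'force': array([-0.13467043, -0.53046685, -0.1967215 ]), 'grip_width': 0.998805031365123}
scene [[424.9990808151005, 0.0, 253.46900296591483], [0.0, 424.9990808151005, 197.17347797554592], [0.0, 0.0, 1.0]] -0.020560257620264744 [[-0.6449, -0.3835, 0.6611, -0.2559], [-0.7643, 0.3282, -0.5551, 0.6938], [-0.0041, -0.8633, -0.5047, 0.7035], [0.0, 0.0, 0.0, 1.0]]
top [[357.354498167655, 0.0, 253.23882215588444], [0.0, 357.354498167655, 197.98754027851356], [0.0, 0.0, 1.0]] -0.06145182134839237 [[-0.0212, -0.9905, 0.1362, 0.4094], [-0.9995, 0.024, 0.0187, 0.0129], [-0.0218, -0.1358, -0.9905, 0.9165], [0.0, 0.0, 0.0, 1.0]]
wrist [[271.2913368962697, 0.0, 259.76525410472266], [0.0, 271.2913368962697, 199.655885007014], [0.0, 0.0, 1.0]] -0.0574303520120774 [[0.2371, -0.9253, -0.296, 0.2226], [-0.9715, -0.2268, -0.069, -0.5635], [-0.0033, 0.3039, -0.9527, 0.3839], [0.0, 0.0, 0.0, 1.0]]
```

View pics/scene0.png

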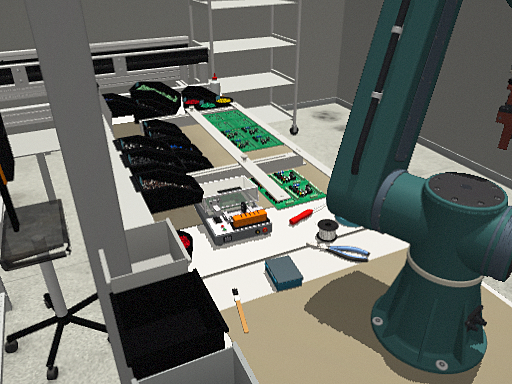

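View pics/top0.png

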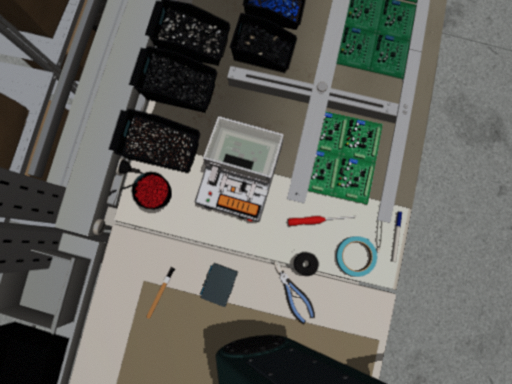

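The top view shows the tester around (240,168), the orange catch at (238,206), the pad near (238,161), the cup at (151,190) and the screwdriver at (320,220). I'll zoom in.

```bash
cat > h.py <<'E'
import numpy as np,cv2
from scipy.optimize import least_squares
def proj(c,P):
    E=np.linalg.inv(c['extrinsics']);P=np.atleast_2d(P)
    p=P@E[:3,:3].T+E[:3,3];K=c['camera_matrix']
    s=p[:,:2]/p[:,2:];r2=(s**2).sum(1,keepdims=True)
    s=s*(1+c['k1']*r2);return s*[K[0,0],K[1,1]]+[K[0,2],K[1,2]]
def T(x,y,th,P):
    P=np.atleast_2d(P).astype(float);c,s=np.cos(th),np.sin(th)
    return np.c_[x+c*P[:,0]-s*P[:,1],y+s*P[:,0]+c*P[:,1],P[:,2]]
def crop(im,x0,y0,x1,y1,k): return cv2.resize(im[y0:y1,x0:x1],None,fx=k,fy=k,interpolation=cv2.INTER_CUBIC)
E
python3 - <<'E'
from h import *
a=cv2.imread('pics/top0.png');cv2.imwrite('pics/t1.png',crop(a,185,105,295,230,4.8))
a=cv2.imread('pics/scene0.png');cv2.imwrite('pics/s1.png',crop(a,180,165,290,255,6))
E
```

```text
(no output)
```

View pics/t1.png

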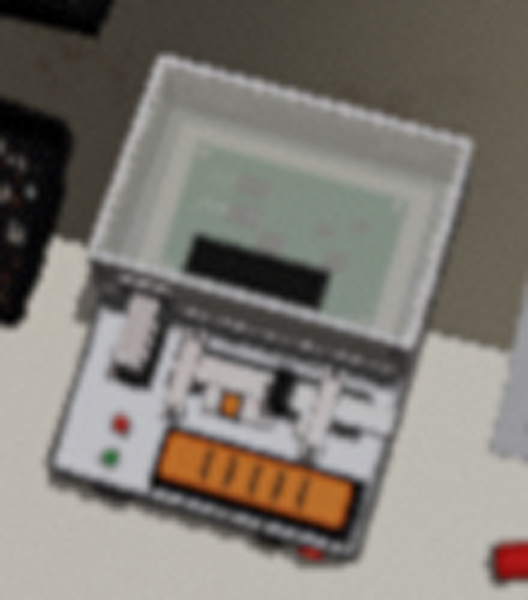

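View pics/s1.png

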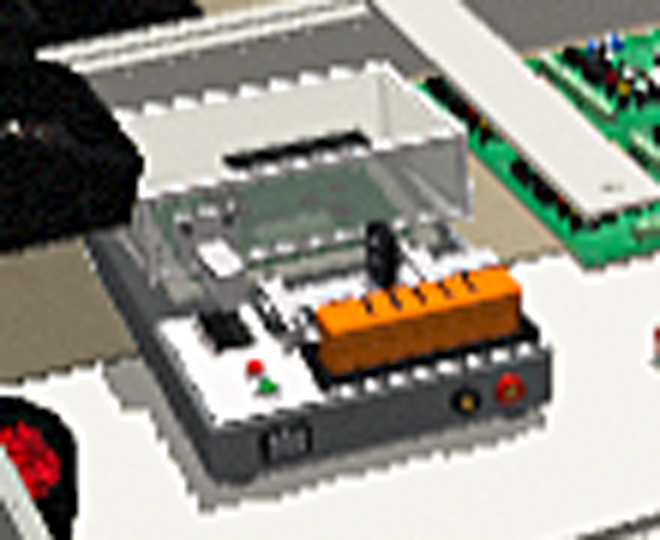

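```bash
cat > fit.py <<'E'
from h import *
from station import arm
ct,cs=arm.capture('top'),arm.capture('scene')
def hood(P,a):
    P=np.array(P,float);dx=P[:,0]-.096;dz=P[:,2]-.044
    c,s=np.cos(a),np.sin(a)   # front (dx<0) rises
    return np.c_[.096+c*dx+s*dz,P[:,1],.044-s*dx+c*dz]
C=np.array([[-80,23,68],[-80,-73,68],[-104,23,68],[-104,-73,68]])/1e3
PAD=np.array([[5,35,87.5],[5,-35,87.5],[-17,35,87.5],[-17,-35,87.5]])/1e3
L=np.array([[-45,-25,78]])/1e3
ot=lambda p:(np.array(p)+.5)/4.8+[185,105]-.5
os_=lambda p:(np.array(p)+.5)/6+[180,165]-.5
ct_o=ot([[174,430],[358,485],[157,478],[346,530]]);pt_o=ot([[197,236],[330,270],[185,272]])
cs_o=os_([[322,308],[500,268],[318,338],[520,297]])
ls_o=os_([[380,226]])
def res(q):
    x,y,t,a,bx,by=q
    r=[proj(ct,T(x,y,t,C))-ct_o,proj(ct,T(x,y,t,hood(PAD[:3],a)))-pt_o,
       proj(cs,T(x,y,t,C))-cs_o+[bx,by],proj(cs,T(x,y,t,L))-ls_o+[bx,by]]
    return np.r_[np.concatenate(r).ravel(),bx*.5,by*.5]
f=least_squares(res,[.45,.03,-.2,.25,0,0],loss='soft_l1')
print(f.x.round(4));print(res(f.x).round(1))
x,y,t,a=f.x[:4]
print('pad',T(x,y,t,hood([[-.006,0,.0875]],a)),'catch',T(x,y,t,[[-.092,-.025,.068]]),'lug',T(x,y,t,L))
E
python3 fit.py
```

```text
[ 0.606   0.0613 -0.3033  0.163  -0.4718  0.1153]
[-0.2  0.3 -0.2 -0.2  0.4 -0.2 -0.5  0.   0.  -0.5  0.9  0.3 -0.3  0.3
 -2.1  0.3  0.1 -0.2  1.7 -0.2  0.3 -0.9 -0.3  1.3 -0.2  0.1]
pad [[0.60834503 0.06061635 0.10347629]] catch [[0.51077606 0.0649539  0.068     ]] lug [[0.55563102 0.05091705 0.078     ]]
```

{"fn": "move_arm", "kwargs": {"rows": [[3.3, 4.6, 0, 0.086, 0], [3.3, 4.6, 0, 0.086, 0], [3.3, 4.6, 0, 0.086, 0], [3.3, 4.6, 0, 0.086, 0], [3.3, 4.6, 0, 0.086, 0], [3.3, 4.6, 0, 0.086, 0], [3.3, 4.6, 0, 0.086, 0], [3.3, 4.6, 0, 0.086, 0], [3.3, 4.6, 0, 0.086, 0], [3.3, 4.6, 0, 0.086, 0], [3.3, 4.6, 0, 0.086, 0], [3.3, 4.6, 0, 0.086, 0]], "grip_force": 10}}

```text
clock: 1.75
eef_pos: [0.5468, -0.0166, 0.2231]
eef_rot: [0.797, 0.604, 0.002, 0.003]
force: [0.8, -1.7, -0.2]
grip_width: 0.002
```

{"fn": "move_arm", "kwargs": {"rows": [[0, 2, 0, -0.03, 0], [0, 0, 0, 0, 0]]}}

```text
clock: 2.0
eef_pos: [0.5489, 0.0074, 0.2227]
eef_rot: [0.804, 0.595, 0.002, 0.003]
force: [0.5, -0.3, 0.3]
grip_width: 0.005
```

```bash
python3 - <<'E'
from h import *
from station import arm
s=arm.state();print(s['eef_pos'],s['eef_rot'],s['force'])
c=arm.capture('wrist');a=c['color'].copy()
cv2.imwrite('pics/w1raw.png',a)
C=np.array([[-80,23,68],[-80,-73,68],[-104,-73,68],[-104,23,68],[-45,-25,78]])/1e3
for p in proj(c,T(.606,.0613,-.3033,C)): cv2.circle(a,tuple(np.int32(p.round())),2,(255,0,255),-1)
cv2.imwrite('pics/w1.png',cv2.resize(a,None,fx=1.5,fy=1.5))
E
```

```text
[0.54886219 0.00744468 0.22272173] [0.80392565 0.59471784 0.00243185 0.00288514] [ 0.48938142 -0.28536688  0.26757978]
```

View pics/w1.png

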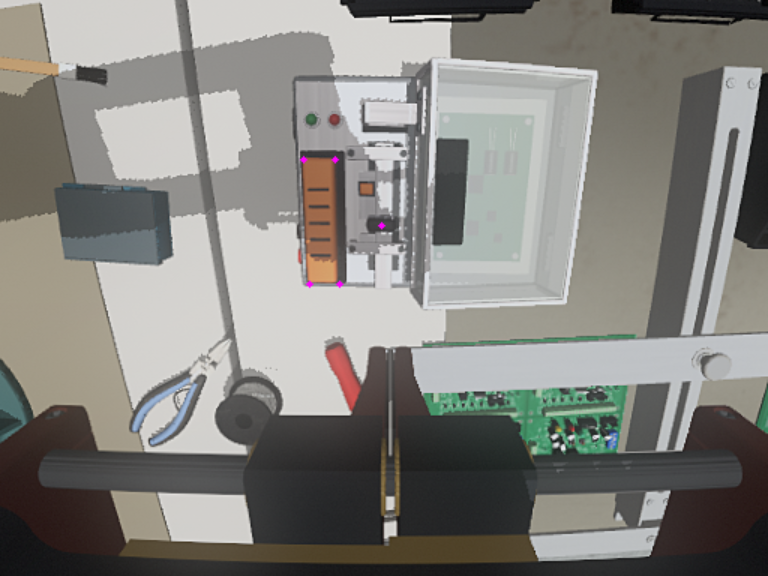

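{"fn": "move_arm", "kwargs": {"rows": [[3.0, 2.7, -2, 0, 0], [2.9, 2.6, -2, 0, 0], [0, 0, -3, 0, 0], [0, 0, -2, 0, 0], [0, 0, 0, 0, 0]]}}

```text
clock: 2.68
eef_pos: [0.6099, 0.0531, 0.1315]
eef_rot: [0.805, 0.593, 0.003, 0.005]
force: [-0.5, -0.3, 0.2]
grip_width: 0.002
```

{"fn": "move_arm", "kwargs": {"rows": [[-0.2, 0.7, -1.5, 0, 0], [0, 0, -0.8, 0, 0], [-0.1, 0, -0.5, 0, 0], [-0.1, 0, -0.5, 0, 0], [-0.1, 0, -0.5, 0, 0]]}}

```text
clock: 3.3
eef_pos: [0.6046, 0.0596, 0.0945]
eef_rot: [0.806, 0.592, 0.004, 0.005]
force: [-3.2, 3.0, 4.2]
grip_width: 0.009
```

{"fn": "move_arm", "kwargs": {"rows": [[-0.1, 0.1, -0.4, 0, 0], [-0.1, 0.1, -0.4, 0, 0], [-0.1, 0, -0.3, 0, 0], [0, 0, -0.3, 0, 0]]}}

```text
clock: 3.8
eef_pos: [0.6032, 0.0602, 0.0904]
eef_rot: [0.805, 0.593, 0.005, 0.009]
force: [-11.1, -0.4, 27.5]
grip_width: 0.01
```

```bash
python3 - <<'E'
from h import *
from station import arm
print(arm.state()['force'],arm.state()['eef_pos'])
a=arm.capture('scene')['color'];b=arm.capture('top')['color'];w=arm.capture('wrist')['color']
cv2.imwrite('pics/s2.png',np.hstack([crop(a,180,165,290,255,4),crop(b,190,115,280,235,3)[:360]]))
cv2.imwrite('pics/w2.png',w)
E
```

```text
[-11.10850656  -0.35722691  27.45517904] [0.60317427 0.06015254 0.09041737]
```

View pics/s2.png

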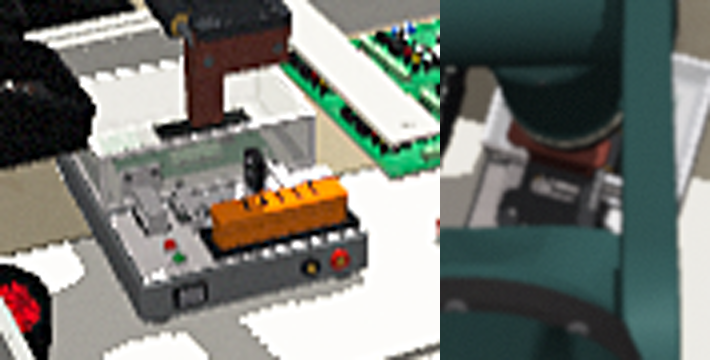

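View pics/w2.png

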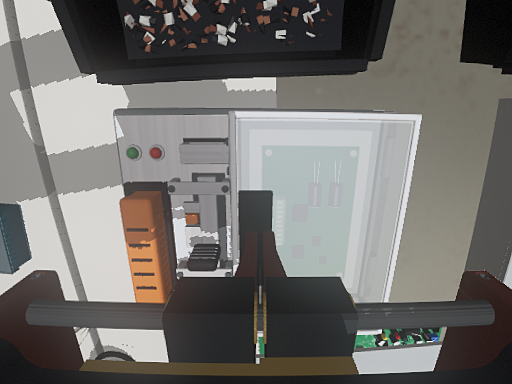

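{"fn": "move_arm", "kwargs": {"rows": [[0, 0, 0.1, 0, 0], [0, 0, 0, 0, 0]]}}

```text
clock: 4.2
eef_pos: [0.605, 0.0598, 0.0926]
eef_rot: [0.805, 0.593, 0.007, 0.01]
force: [0.2, -0.5, -1.5]
grip_width: 0.006
```

{"fn": "move_arm", "kwargs": {"rows": [[0, 0, 2, 0, 0], [0, 0, 4, 0, 0], [-2, -4, 4, 0, 0], [-2, -5, 2, 0, 0], [0, -2, 0, 0, 3.35], [0, 0, 0, 0, 3.35]]}}

```text
clock: 4.95
eef_pos: [0.566, -0.0541, 0.2127]
eef_rot: [0.805, 0.593, 0.007, 0.012]
force: [0.2, 0.2, -0.1]
grip_width: 0.193
```

```bash
python3 - <<'E'
from h import *
from station import arm
s=arm.state();print(s['force'],s['eef_pos'],s['eef_rot'])
a=arm.capture('scene')['color'];w=arm.capture('wrist')['color']
cv2.imwrite('pics/s3.png',crop(a,180,165,290,255,6))
cv2.imwrite('pics/w3.png',w);cv2.imwrite('pics/w3c.png',crop(w,170,20,410,230,3))
E
```

```text
[ 0.21523406  0.2059486  -0.05913213] [ 0.56601456 -0.05414139  0.2127348 ] [0.80483563 0.59333931 0.00657343 0.012036  ]
```

View pics/s3.png

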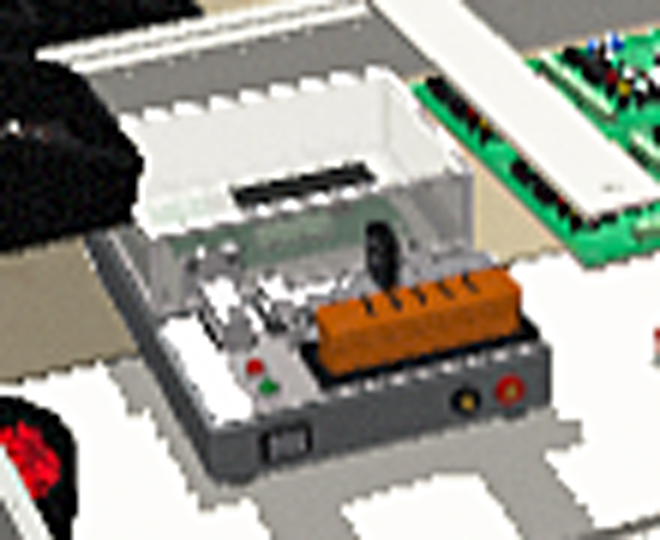

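View pics/w3c.png

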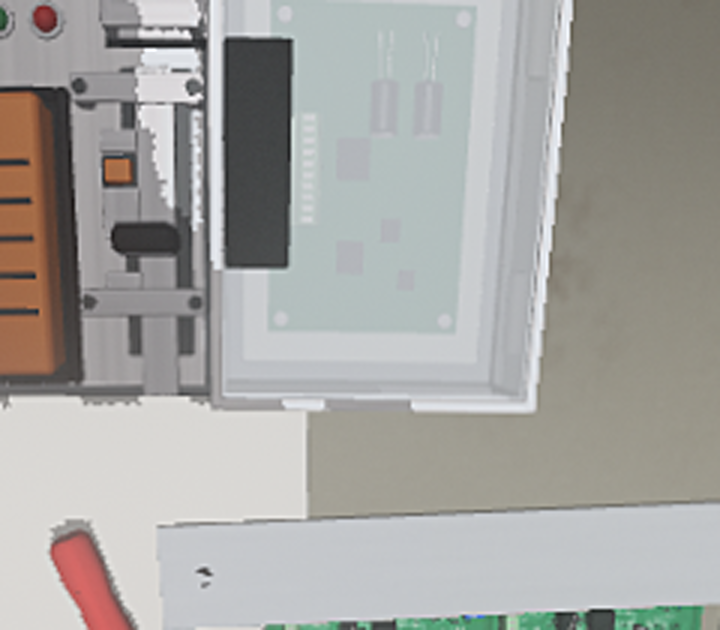

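```bash
python3 - <<'E'
from h import *
from station import arm
exec(open('fit.py').read().split("def res")[0])
cw=arm.capture('wrist')
ow=lambda p:(np.array(p)+.5)/3+[170,20]-.5
pw=ow([[292,40],[289,268],[223,37],[225,266]]);lw=ow([[145,238]])
ps=os_([[365,163],[235,190]]) # scene: rear-right, front-left-ish rear-left
for name,x,y,t in(('ref',.606,.0613,-.3033),):
    for a in(0,.02,.04):
        print(a,(proj(cw,T(x,y,t,hood(PAD,a)))-pw).round(1).tolist(),(proj(cw,T(x,y,t,L))-lw).round(1).tolist(),(proj(cs,T(x,y,t,hood(PAD,a)))*6-[1080,990]).round().tolist())
def r(q):
    x,y,t,a=q
    return np.r_[(proj(cw,T(x,y,t,hood(PAD,a)))-pw).ravel(),(proj(cw,T(x,y,t,L))-lw).ravel()]
f=least_squares(r,[.606,.061,-.303,.02]);print(f.x.round(4),f.fun.round(2))
E
```

```text
0 [[2.3, 1.8], [2.3, 2.2], [2.0, 2.5], [1.8, 2.8]] [[1.4, 2.0]] [[224.0, 190.0], [360.0, 161.0], [239.0, 211.0], [376.0, 182.0]]
0.02 [[3.3, 1.3], [3.3, 2.2], [2.9, 1.8], [2.6, 2.8]] [[1.4, 2.0]] [[223.0, 185.0], [359.0, 157.0], [238.0, 206.0], [376.0, 177.0]]
0.04 [[4.4, 0.8], [4.3, 2.2], [3.8, 1.2], [3.6, 2.7]] [[1.4, 2.0]] [[222.0, 181.0], [358.0, 153.0], [237.0, 201.0], [375.0, 172.0]]
[ 0.6054  0.0638 -0.3046 -0.0159] [ 0.12 -0.41  0.17 -0.08 -0.07  0.38 -0.22  0.44  0.   -0.33]
```

View pics/w3.png

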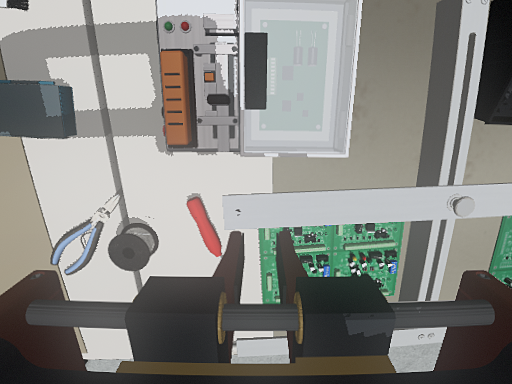

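{"fn": "move_arm", "kwargs": {"rows": [[-1.5, 3.0, -2, 0, 3.35], [-1.5, 3.0, -3, 0, 3.35], [-1.0, 3.2, -3, 0, 3.35], [0, 0, -2, 0, 3.35], [0, 0, 0, 0, 3.35]]}}

```text
clock: 5.82
eef_pos: [0.5246, 0.0472, 0.1086]
eef_rot: [0.802, 0.597, 0.006, 0.011]
force: [-0.3, -0.2, 1.2]
grip_width: 0.379
```

```bash
python3 - <<'E'
from h import *
from station import arm
s=arm.state();print(s['force'],s['eef_pos'],s['eef_rot'],s['grip_width']*88)
R=cv2.Rodrigues(np.zeros(3))[0]
from scipy.spatial.transform import Rotation as Ro
R=Ro.from_quat(s['eef_rot']).as_matrix();print(R.round(3).tolist())
t=-.304;d=s['eef_pos'][:2]-[.6057,.0625];print('own',np.cos(t)*d[0]+np.sin(t)*d[1],-np.sin(t)*d[0]+np.cos(t)*d[1], 'yaw',np.arctan2(R[1,1],R[0,1]))
a=arm.capture('scene')['color'];w=arm.capture('wrist')['color']
cv2.imwrite('pics/s4.png',crop(a,180,145,290,255,5));cv2.imwrite('pics/w4.png',w)
E
```

```text
[-0.26046887 -0.16490867  1.16958724] [0.52455539 0.04719934 0.10858566] [0.80216285 0.59697117 0.00622742 0.01101848] 33.394275187473816
[[0.287, 0.958, 0.023], [0.958, -0.287, -0.01], [-0.003, 0.025, -1.0]]
own -0.07284378340864175 -0.038888834873148544 yaw -0.29119652067063617
```

View pics/s4.png

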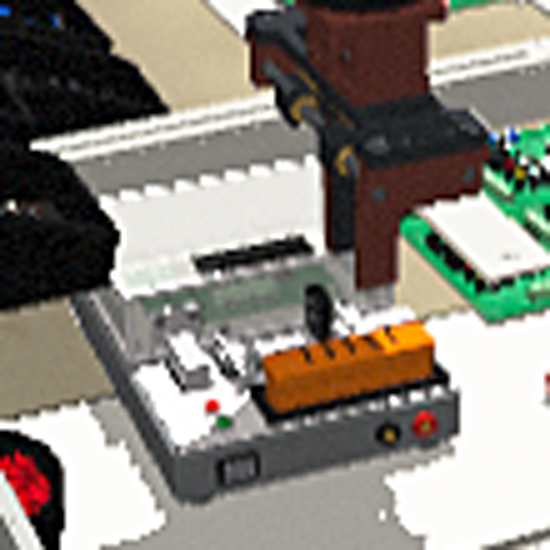

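View pics/w4.png

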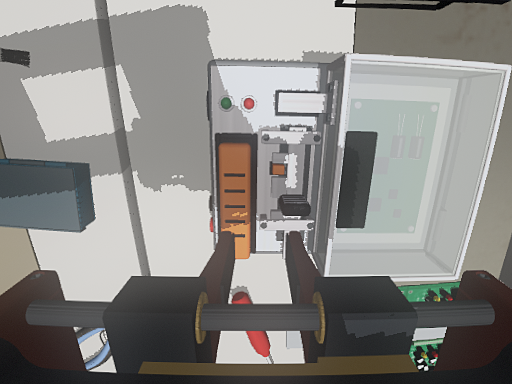

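{"fn": "move_arm", "kwargs": {"rows": [[0.2, -0.85, -1.5, -0.013, 3.35], [0, 0, -0.8, 0, 3.35], [0, 0, 0, 0, 3.35]]}}

```text
clock: 6.3
eef_pos: [0.5304, 0.0365, 0.0874]
eef_rot: [0.807, 0.59, 0.009, 0.013]
force: [-0.3, -0.0, 1.0]
grip_width: 0.384
```

```bash
cat > own.py <<'E'
from h import *
from station import arm
from scipy.spatial.transform import Rotation as Ro
s=arm.state();R=Ro.from_quat(s['eef_rot']).as_matrix()
t=-.304;d=s['eef_pos'][:2]-[.6057,.0625]
print(s['clock'],'F',s['force'].round(1),'z',s['eef_pos'][2].round(4),'own',(1000*np.array([np.cos(t)*d[0]+np.sin(t)*d[1],-np.sin(t)*d[0]+np.cos(t)*d[1]])).round(1),'yaw',np.arctan2(R[1,1],R[0,1]).round(3),'yz',R[2,1].round(3))
E
python3 own.py; python3 - <<'E'
from h import *
from station import arm
c=arm.capture('wrist');cv2.imwrite('pics/w5.png',crop(c['color'],180,110,360,260,4))
E
```

```text
6.3 F [-0.3 -0.   1. ] z 0.0874 own [-64.1 -47.3] yaw -0.308 yz 0.032
```

View pics/w5.png

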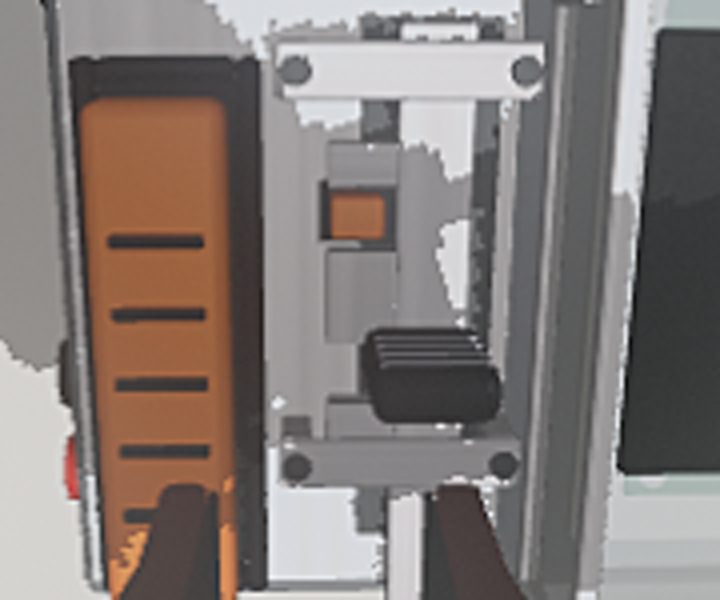

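{"fn": "move_arm", "kwargs": {"rows": [[-0.4, 0.1, -0.8, 0, 3.35], [0, 0, -0.5, 0, 3.35], [0, 0, 0, 0, 3.35]]}}

```text
clock: 6.72
eef_pos: [0.5264, 0.0375, 0.0741]
eef_rot: [0.807, 0.59, 0.009, 0.014]
force: [-0.0, -0.5, -0.4]
grip_width: 0.383
```

```bash
python3 own.py
```

```text
6.725 F [-0.  -0.5 -0.4] z 0.0741 own [-68.2 -47.6] yaw -0.308 yz 0.033
```

{"fn": "move_arm", "kwargs": {"rows": [[0, 0, -0.3, 0, 3.35], [0, 0, -0.3, 0, 3.35], [0, 0, 0, 0, 3.35]]}}

```text
clock: 7.1
eef_pos: [0.5267, 0.0376, 0.0684]
eef_rot: [0.807, 0.59, 0.009, 0.014]
force: [-1.2, -0.8, 3.5]
grip_width: 0.38
```

```bash
python3 own.py
```

```text
7.1 F [-1.2 -0.8  3.5] z 0.0684 own [-67.9 -47.5] yaw -0.307 yz 0.034
```

{"fn": "move_arm", "kwargs": {"rows": [[0, 0, -0.3, 0, 3.35], [0, 0, -0.3, 0, 3.35], [0, 0, -0.1, 0, 3.35], [0, 0, 0, 0, 3.35]]}}

```text
clock: 7.6
eef_pos: [0.5266, 0.0375, 0.0618]
eef_rot: [0.807, 0.59, 0.009, 0.014]
force: [-1.5, 0.2, 7.2]
grip_width: 0.38
```

```bash
python3 own.py; python3 - <<'E'
from h import *
from station import arm
c=arm.capture('wrist');s=arm.capture('scene')
cv2.imwrite('pics/w6.png',np.hstack([crop(c['color'],180,110,330,260,3),crop(s['color'],190,165,280,255,3.2*450/432)[:450,:300]]) if 0 else crop(c['color'],180,90,360,260,3));cv2.imwrite('pics/s6.png',crop(s['color'],190,165,280,255,6))
E
```

```text
7.6 F [-1.5  0.2  7.2] z 0.0618 own [-68.  -47.5] yaw -0.307 yz 0.034
```

View pics/w6.png

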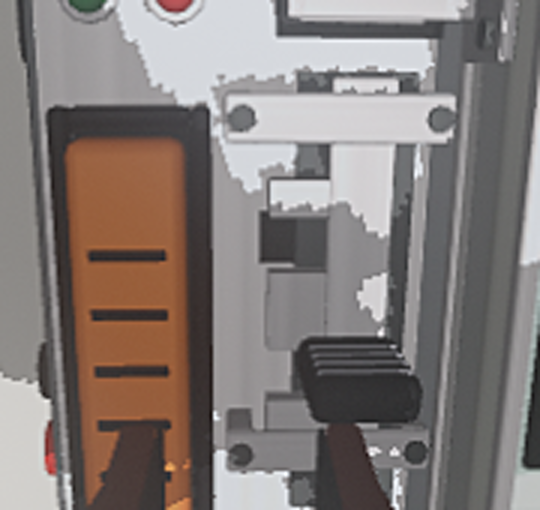

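View pics/s6.png

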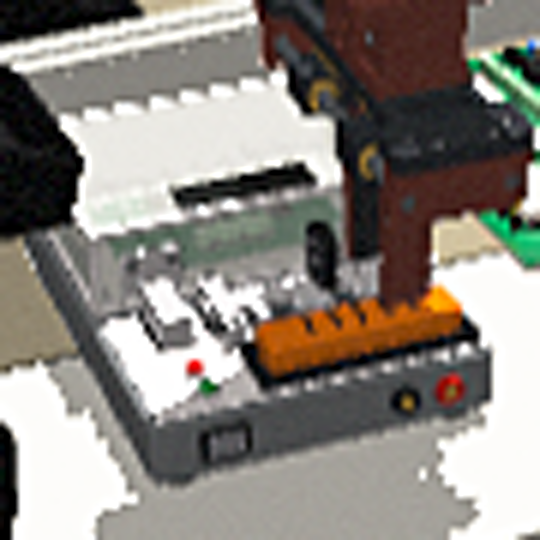

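{"fn": "move_arm", "kwargs": {"rows": [[0.15, 0.48, 0, 0, 3.35], [0.15, 0.48, 0, 0, 3.35], [0.15, 0.48, 0, 0, 3.35], [0, 0, 0, 0, 3.35]]}}

```text
clock: 8.2
eef_pos: [0.5309, 0.0489, 0.0622]
eef_rot: [0.806, 0.592, 0.008, 0.016]
force: [-1.4, 1.3, 5.8]
grip_width: 0.379
```

```bash
python3 own.py
```

```text
8.2 F [-1.4  1.3  5.8] z 0.0622 own [-67.3 -35.3] yaw -0.305 yz 0.035
```

```bash
python3 - <<'E'
from h import *
from station import arm
c=arm.capture('wrist');cv2.imwrite('pics/w7.png',crop(c['color'],180,90,360,260,3))
E
```

```text
(no output)
```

View pics/w7.png

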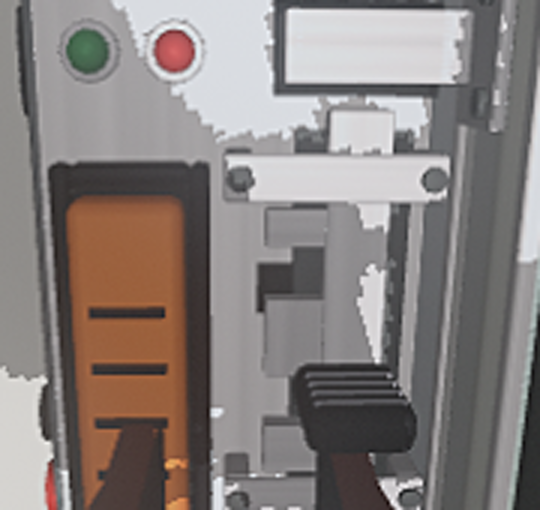

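The bolt is moving: its notch is now offset from the tooth window and its tip is past the front guide. I'll keep pushing.

{"fn": "move_arm", "kwargs": {"rows": [[0.13, 0.48, -0.03, 0, 3.35], [0.13, 0.48, -0.03, 0, 3.35], [0.13, 0.48, 0, 0, 3.35], [0.13, 0.48, 0, 0, 3.35], [0, 0, 0, 0, 3.35]]}}

```text
clock: 8.88
eef_pos: [0.5358, 0.0636, 0.0621]
eef_rot: [0.805, 0.593, 0.005, 0.019]
force: [-1.9, 2.2, 5.3]
grip_width: 0.378
```

```bash
python3 own.py
```

```text
8.875 F [-1.9  2.2  5.3] z 0.0621 own [-67.1 -19.9] yaw -0.301 yz 0.036
```

{"fn": "move_arm", "kwargs": {"rows": [[0.13, 0.48, -0.02, 0, 3.35], [0.13, 0.48, -0.02, 0, 3.35], [0.06, 0.25, 0, 0, 3.35], [0.06, 0.25, 0, 0, 3.35]]}}

```text
clock: 9.38
eef_pos: [0.5385, 0.0724, 0.0621]
eef_rot: [0.804, 0.595, 0.001, 0.022]
force: [-3.5, -13.9, 7.9]
grip_width: 0.378
```

```bash
python3 own.py;python3 - <<'E'
from h import *
from station import arm
c=arm.capture('wrist');cv2.imwrite('pics/w8.png',crop(c['color'],180,90,360,260,3))
E
```

```text
9.375 F [ -3.5 -13.9   7.9] z 0.0621 own [-67.1 -10.7] yaw -0.296 yz 0.037
```

View pics/w8.png

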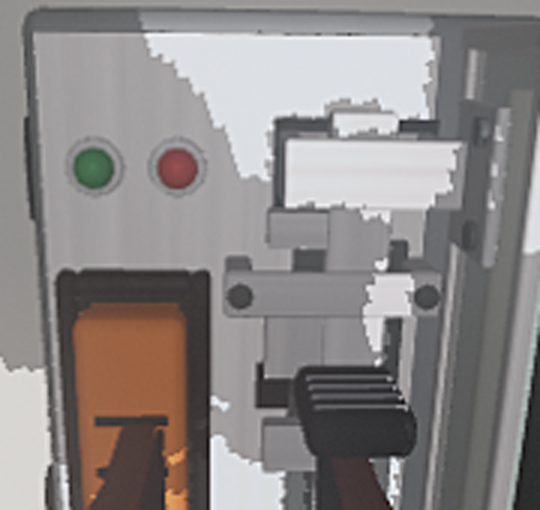

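{"fn": "move_arm", "kwargs": {"rows": [[0, 0, 0.4, 0, 3.35], [0, 0, 0.5, 0, 3.35], [0, 0, 0.5, 0, 3.35], [0, 0, 0, 0, 3.35]]}}

```text
clock: 9.93
eef_pos: [0.5387, 0.0721, 0.0764]
eef_rot: [0.804, 0.594, 0.001, 0.023]
force: [-0.4, -1.5, 0.4]
grip_width: 0.381
```

```bash
python3 own.py;python3 - <<'E'
from h import *
from station import arm
c=arm.capture('wrist');cv2.imwrite('pics/w9.png',crop(c['color'],180,90,360,260,3))
E
```

```text
9.925 F [-0.4 -1.5  0.4] z 0.0764 own [-66.8 -10.8] yaw -0.297 yz 0.037
```

View pics/w9.png

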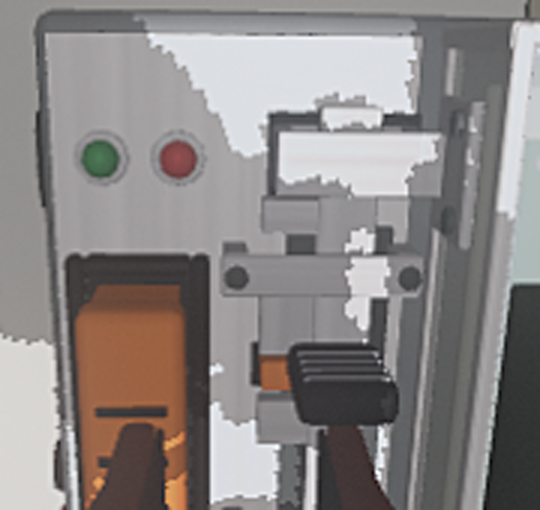

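The orange tooth is back up in the notch, at (275,372), with the bolt at its end. I'll retreat clear and check.

{"fn": "move_arm", "kwargs": {"rows": [[-0.2, -0.5, 1.5, 0, 3.35], [0, 0, 3, 0, 3.35], [0, 0, 4, 0, 3.35], [-1, -4, 3, 0, 3.35], [-1, -5, 0, 0, 3.35], [-1, -5, 0, 0, 3.35], [0, 0, 0, 0, 3.35]]}}

```text
clock: 10.85
eef_pos: [0.5061, -0.0774, 0.2002]
eef_rot: [0.803, 0.596, 0.003, 0.025]
force: [-0.9, 0.1, -0.6]
grip_width: 0.383
```

```bash
python3 - <<'E'
from h import *
from station import arm
s=arm.state();print(s['clock'],s['eef_pos'],s['force'])
c=arm.capture('wrist');cv2.imwrite('pics/w10.png',crop(c['color'],130,0,370,180,3))
c=arm.capture('scene');cv2.imwrite('pics/s10.png',crop(c['color'],180,165,290,255,6))
E
```

```text
10.85 [ 0.50607369 -0.0774303   0.20024797] [-0.88924804  0.07103819 -0.62651896]
```

View pics/w10.png

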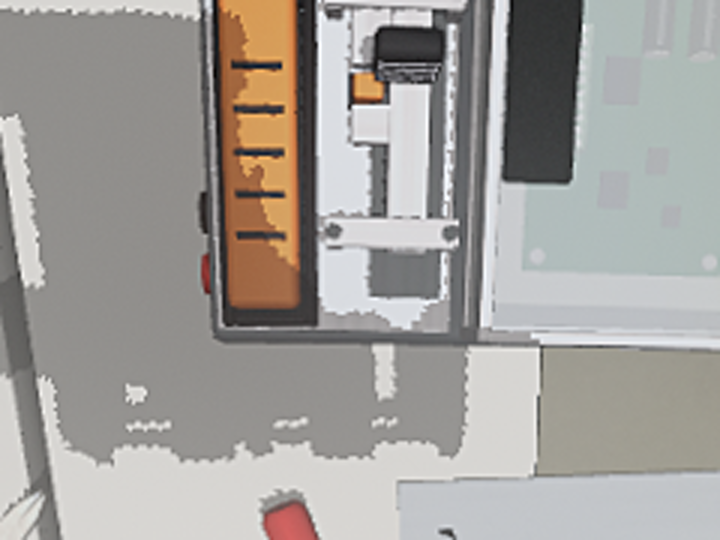

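View pics/s10.png

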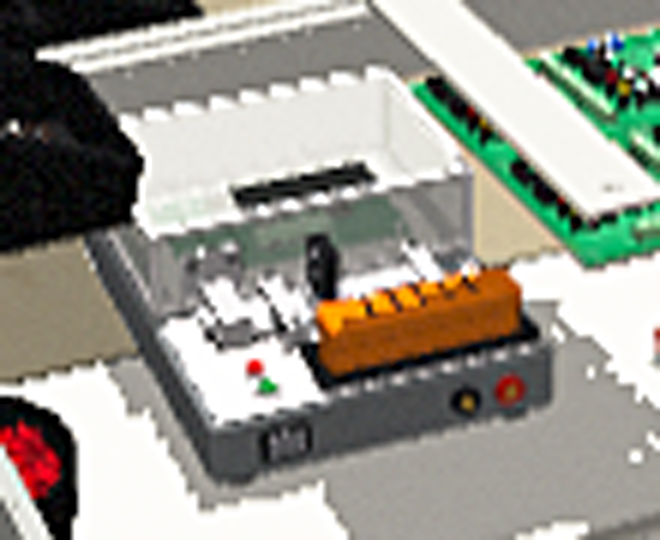

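```bash
python3 -c "
from station import arm
print(arm.finish_job())"
```

```text
the job is handed in; nothing more can be done
None
```

The hood is shut and locked, and I handed the job in at about 11 s with the arm clear of the box.

I pushed the pad down until it hit a hard stop at about 27 N. One fingertip then held the catch down about 7 mm or more while the other pushed the lug to its end stop, at about 14 N. I lifted straight up to let the catch go.

**Last checks:**
- **Hood:** the pictures show it down and unmoved since the push. A fit to the wrist picture taken after the push gave about -0.016 rad, which is shut within measuring error.
- **Bolt:** the lug has shifted about 30 mm, judged from the scene picture. The bolt tip had come out on the far side of the eye.
- **Catch:** its top is back at its starting height, and the orange tooth stands in the bolt's notch.
- **Other things on the bench:** the arm stayed clear of all of them. The cup and screwdriver look unmoved; I did not re-measure the tape roll or the spool.

**One disagreement:** the hood stopped with the TCP reading 90.4 mm, against the 87.5 mm given for the shut pad. I put this down to a small tool tilt and calibration error, because the force and the pictures both showed the hood shut.

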